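Set the parcel gauge's telescopic stop and square a parcel to it

ROBOT

A 6-joint arm with a two-finger parallel gripper is mounted at the origin on the work surface; the furniture and walls round the work are solid. World frame = base frame: x ahead of the robot, y to its left, z up, the work surface at z = 0. Lengths are in mm, angles in degrees, forces in N, time in s.
With the tool pointing down it reaches from about 350 to 775 mm from the base axis. Payload 5.5 kg.
Tool frame: the origin (TCP) lies on the centre line of the jaws, within the pads' length; the fingertips stand 14 mm ahead of it and the grasp point (between the pads) lies 5 mm behind it; z points along the fingers, y is the direction in which the jaws open and shut (so a half turn about z gives the same grasp; the last joint's range is limited). The gripper opens to 85 mm and grips with 20 to 120 N. Pads are 22 mm wide; open, the fingers measure 114 mm over their backs; the gripper's body (76 mm by 85 mm) begins 54 mm behind the grasp point. The pads swing forward as they close: fully open they stand 13 mm farther back than shut.
Start: joints at [63.965, 17.945, 2.641, 74.691, 0, 82.002], TCP at [178.06, 546.777, 245.323] pointing down, gripper open.
Joint ranges: [-158.12, 158.12], [-49.38, 96.58], [-58.88, 72.47], [-126.05, 133.96], [-84.25, 85.87], [-180, 180]. Speed limits (degrees/s): [147.25, 147.25, 180, 180, 180, 180].

INTERFACE

Orientations are given as [roll, pitch, yaw] about the fixed x, y, z axes, in that order (R = Rz(yaw) Ry(pitch) Rx(roll)).
In Python, from bench import readout, camera, job gives the robot as it stands.
- The arm moves only by the tool drive_tool, never from a script. Its argument "plan" is a list of rows, each a list of 3 entries, a list of its own where there are three numbers: the shift along the tool's x, y, z in mm, then the turn, a rotation vector about the tool's x, y, z in rad, then the closure, from 0 (fully open) to 1 (shut). In form: [[[dx, dy, dz], [rx, ry, rz], jaw], ...]. A call has exactly 8 rows; each row shifts and turns the pose as measured when the row begins, along the tool's axes as they then stand; what a row does not reach is not made up. A row lasts 1/8 s, in which the tool goes at most 62.5 mm and 10.7 degrees, less where a joint would pass 70% of its speed; a pose out of reach is approached as far as the arm can. A call with a gripper value outside its range is refused whole. The fingers move at their own pace and stop on an object; "force" is the grip in N (left out, the last holds). Time passes only in rows, so rows that do not move let the fingers close, or fill a call up. It gives the time, the measured TCP pose, the force and the opening at its end, in the units of the state.
- readout.state(): the state, without advancing time (a new reading comes with each control period).
- camera(name): name is "side" or "top" or "wrist"; returns a dict with "frame" (480x640x3 uint8, blue, green, red), "fx", "fy", "cx", "cy" (pixels), "world_from_camera" (4x4, takes a point from camera to world coordinates). Camera axes: x right, y down, z forward; pixel columns grow to the right and rows downward; lengths in mm; the calibration is good to about 2 mm. The wrist camera is an equidistant fisheye: a pixel r from the principal point sees the ray r / f radians off the axis. A picture is of the moment at which its call begins. There is no depth.
- job.close_job(): hands the job in, once; it reports no verdict.
The state is a dict: "t": time; "joint_pos": joint angles; "qd": joint speeds; "joint_torque": joint torques, N m; "eef_pos": TCP position; "eef_rot": TCP orientation; "ft_force": force on the tool from outside, world axes, zero at the start; "moment": the same for the moment, N m; "grip_width": opening from 0.0 (shut) to 1.0 (fully open).
Only numpy, scipy, OpenCV 4.12 (cv2) and the standard library are available. Lean on these libraries where they do the work, as an engineer would, in place of code of your own. Each camera call takes 0.05 s, during which the arm holds its last target. There are 200 camera calls.

TASK

The sliding stop of the parcel gauge was left somewhere between two holes: draw its tube farther out until the sprung brass button pops up through the next hole, and ease off when you feel it catch instead of straining against it. Then slide the small parcel that lies in front of the stop along the worktop up to the blue plate, long side flat against it and about centred, press it against the plate gently but firmly enough to feel the stop hold, and leave it there. Leave everything else where it is.

Things in the scene. Friction and masses are not known exactly. Their poses are not given: they have to be found in the camera images.
- gauge: Parcel gauge, screwed down: dark steel foot plate (90 x 220 x 6 mm) under a grey square outer tube (34 mm wide, 200 mm long, top at z = 46 mm). Origin: centre of the foot plate's underside. Its y axis runs along the tube; the inner tube with the stop comes out of the -y end (robot's right). Two 11 mm holes in the middle of the tube's top, at y = +30 and -50 mm.
- stop (a joint): How far the inner tube is drawn out (m), growing along the gauge's -y. Starts at 0.028 to 0.052, button hidden between the first (+30 mm) and second (-50 mm) hole; it catches in the second at 0.060 to 0.100, different each time, for where the button sits inside cannot be known. Drag about 3 N; once caught it is locked with 3 mm of play and resists suddenly and hard. Over 30 N harms the button.
- button (a joint): The sprung brass button, a pin 8 mm across that points up, on the inner tube: 0 when it stands out of a hole (4 mm above the tube's top), about 0.007 while it is held down under the tube's top. The spring pushes it up by itself; it is not to be touched.
- stop_grip (a point): Centre of the black grip on top of the stop plate, 92 mm above the worktop: a block 16 mm thick along the gauge's y, 40 mm wide along x, free from z = 70 to 112 mm. It moves with the stop; axes as the gauge. To be pinched from above across its thickness.
- stop_face (a point): Middle of the front face of the blue stop plate, 38 mm above the worktop; the face looks along the gauge's -y, is 110 mm wide along x and runs from z = 6 to 70 mm (the black grip above it is flush with it). Moves with the stop; axes as the gauge.
- parcel_center (a point): Centre of the small brown parcel tied with string, loose in front of the stop plate: firm body 85 x 110 x 55 mm (x, y, z), about 0.35 kg; this point is 28 mm above the worktop. Its x axis is its short side and starts within 0.3 rad of the gauge's y axis. Too wide to grasp: push it along the worktop by its far long side.
- glue: Bystander: glue jar, 56 mm across, 95 mm high; origin at its foot.
- tape: Bystander: roll of brown tape lying flat, 96 mm across, 48 mm high; origin at its foot.
- letters_a: Bystander: bundle of envelopes, 117 x 162 x 36 mm; origin at its foot.
- mug: Bystander: green mug, 86 mm across, 96 mm high; origin at its foot.
- rubber_stamp: Bystander: red rubber stamp, 27 x 34 x 77 mm, upright; origin at its foot.
Mind the look-alikes: they are no part of the job. Leave any pink look-alike of the part that bears parcel_center alone.

How it is judged:
By the outcome, as a careful person would: the job done as asked, in the order asked, and still so for the second after the job is handed in, with the robot touching nothing.
It also fails if it takes over 64 s, if anything falls off the work surface, if the arm or the gripper's body presses on something with over 40 N, if the wrist force passes 120 N, or if a joint passes its speed limit or range.

## Working session

There is one attempt and no reset: what is moved stays moved. The work goes in short steps, Python scripts to look and compute and a tool call to move; the robot and the scene stay as the last step left them, time stands still between calls to the robot, and variables do not carry over. Pictures are saved under pics/ and viewed, about 8 in all and at most 12, crops included, and the job is handed in when it is done.

Besides the shell and the picture viewer there is one more tool, called as a command line: name --argument value ..., lists and objects as JSON in quotes. drive_tool: Moves the arm, as the interface text tells. Its arguments: {"type":"object","properties":{"plan":{"type":"array"},"force":{"type":"number"}},"required":["plan"]}

```bash
mkdir -p pics
cat > h.py <<'E'
import numpy as np, cv2
from bench import readout, camera, job
def snap(n,f):
    c=camera(n); cv2.imwrite('pics/'+f,c['frame']); return c
def ray(c,u,v):
    T=np.array(c['world_from_camera']); d=np.array([(u-c['cx'])/c['fx'],(v-c['cy'])/c['fy'],1.])
    return T[:3,3],T[:3,:3]@d
def onz(c,u,v,z):
    o,d=ray(c,u,v); return (o+d*(z-o[2])/d[2]).round(1)
def proj(c,p):
    T=np.linalg.inv(np.array(c['world_from_camera'])); q=T[:3,:3]@np.array(p)+T[:3,3]
    return (q[0]/q[2]*c['fx']+c['cx'],q[1]/q[2]*c['fy']+c['cy'])
E
python3 - <<'E'
from h import *
import pickle
a=snap('top','top1.png');b=snap('side','side1.png')
pickle.dump((a,b),open('c1.pkl','wb'))
for c in(a,b): print(c['fx'],c['cx'],c['cy'],np.array(c['world_from_camera']).round(3).tolist())
print(readout.state())
E
```

```text
449.78774697477184 325.7037617073803 234.33395156225865 [[-0.102, -0.972, 0.211, 279.17], [-0.995, 0.101, -0.018, 108.478], [-0.004, -0.212, -0.977, 1182.79], [0.0, 0.0, 0.0, 1.0]]
514.2432388119894 326.2556933265809 250.30961349841257 [[-0.967, -0.136, 0.217, 236.734], [-0.255, 0.43, -0.866, 1118.307], [0.024, -0.892, -0.45, 643.491], [0.0, 0.0, 0.0, 1.0]]
{'t': 0.1, 'joint_pos': array([6.39651571e+01, 1.79884053e+01, 2.58430532e+00, 7.46914761e+01,
       4.21105776e-04, 8.20023418e+01]), 'qd': array([ 0.07257683, -0.0438633 ,  0.12901599,  0.04461542,  0.09266378,
       -0.10440979]), 'joint_torque': array([ 1.60561969e-03, -4.81724238e+01,  2.99245870e+01,  1.26964817e-02,
       -2.21810656e-04,  1.30214719e-06]), 'eef_pos': array([177.8477494 , 546.35115381, 244.4849779 ]), 'eef_rot': array([-1.79905412e+02, -1.37147555e-02,  1.61962804e+02]), 'ft_force': array([-0.14211565,  0.13022456,  0.32533303]), 'moment': array([ 0.00932041, -0.03587336,  0.01557969]), 'grip_width': 1.0002346386359589}
```

View pics/top1.png

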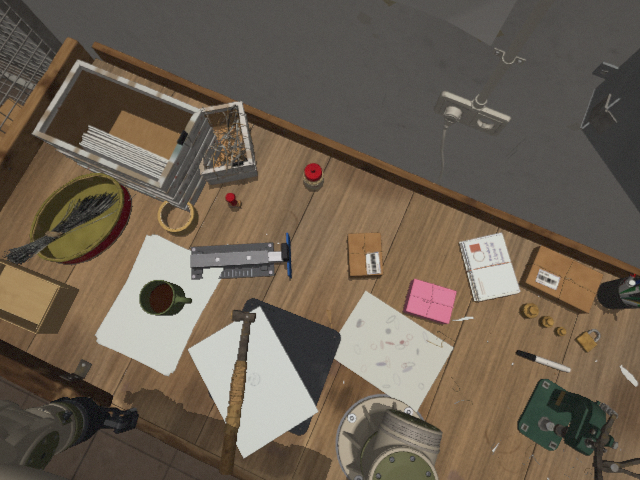

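View pics/side1.png

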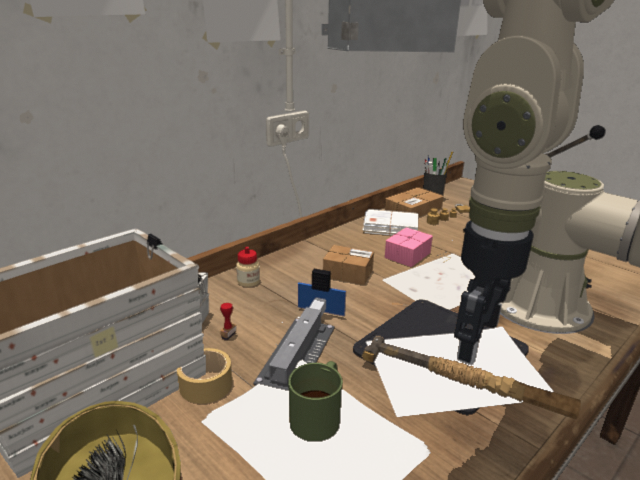

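In the top view the gauge is at (240,260), with the blue stop plate and black grip at (287,255). There are three parcel candidates: a brown tied one at (365,255) directly in front of the plate, a pink look-alike at (430,300), and a large brown box at (562,278). The brown one at (365,255) fits by colour, place and size, and I'll confirm it in a crop.

Run:
```python
from h import *
im=cv2.imread('pics/top1.png')[220:300,185:395]
cv2.imwrite('pics/crop1.png',cv2.resize(im,None,fx=3.8,fy=3.8,interpolation=cv2.INTER_CUBIC))
```

```text
(no output)
```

View pics/crop1.png

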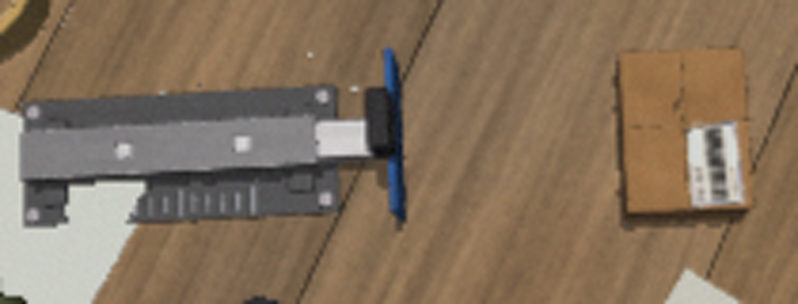

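Run:
```python
from h import *
import pickle
a,b=pickle.load(open('c1.pkl','rb'))
for n,z,pts in [('foot screws',6,[(33,112),(322,97),(326,199),(32,214)]),('holes',46,[(124,150),(243,143)]),('tube ends',46,[(22,156),(317,143)]),
 ('plate top',70,[(388,50),(398,218)]),('grip top',112,[(367,88),(387,87),(390,150),(370,152)]),('parcel',55,[(620,53),(743,48),(748,208),(627,213)])]:
    P=np.array([onz(a,u/3.8+185,v/3.8+220,z) for u,v in pts]); d=np.diff(np.vstack([P,P[:1]]),axis=0)
    print(n,P.tolist(),'mean',P.mean(0).round(1),'len',np.linalg.norm(d,axis=1).round(1),'ang',np.degrees(np.arctan2(d[:,1],d[:,0])).round(1))
```

```text
foot screws [[528.8, 440.4, 6.0], [518.7, 238.2, 6.0], [446.7, 240.9, 6.0], [457.2, 443.9, 6.0]] mean [487.8 340.8   6. ] len [202.5  72.1 203.3  71.7] ang [-92.9 177.9  87.   -2.8]
holes [[488.0, 369.1, 46.0], [484.6, 289.1, 46.0]] mean [486.3 329.1  46. ] len [80.1 80.1] ang [-92.4  87.6]
tube ends [[491.0, 437.7, 46.0], [479.4, 239.5, 46.0]] mean [485.2 338.6  46. ] len [198.5 198.5] ang [-93.3  86.7]
plate top [[532.9, 184.9, 70.0], [420.3, 187.8, 70.0]] mean [476.6 186.4  70. ] len [112.6 112.6] ang [178.5  -1.5]
grip top [[500.0, 197.4, 112.0], [499.3, 184.7, 112.0], [458.6, 186.2, 112.0], [458.6, 198.9, 112.0]] mean [479.1 191.8 112. ] len [12.7 40.7 12.7 41.4] ang [-93.2 177.9  90.   -2.1]
parcel [[518.1, 30.2, 55.0], [513.0, -52.8, 55.0], [405.1, -42.2, 55.0], [410.0, 37.8, 55.0]] mean [461.6  -6.8  55. ] len [ 83.2 108.4  80.1 108.4] ang [-93.5 174.4  86.5  -4. ]
```

The crop shows the holes at (124,150) and (243,143), the grip at (378,120), and the brown tied parcel at (684,130). The sizes agree: 80 mm hole spacing, 112 mm plate, 83 x 108 mm parcel. The gauge yaw is about -2.8°, the grip centre is near (480,192) and the parcel centre near (462,-7). Next I move to above the grip.

drive_tool --plan '[[[0, 0, 0], [0, 0, -0.135], 0], [[0, 0, 0], [0, 0, -0.13], 0], [[-40, -42, 0], [0, 0, 0], 0], [[-40, -42, 0], [0, 0, 0], 0], [[-40, -42, 0], [0, 0, 0], 0], [[-40, -42, 0], [0, 0, 0], 0], [[-40, -42, 0], [0, 0, 0], 0], [[-40, -42, 0], [0, 0, 0], 0]]' --force 40

```text
t: 1.1
eef_pos: [410.7, 280.0, 240.9]
eef_rot: [-179.7, -0.2, 178.2]
ft_force: [1.1, 0.2, 0.0]
grip_width: 0.999
```

drive_tool --plan '[[[-24, -29, 15], [0, 0, 0.015], 0], [[-24, -29, 15], [0, 0, 0], 0], [[-24, -29, 15], [0, 0, 0], 0], [[0, 0, 0], [0, 0, 0], 0], [[0, 0, 0], [0, 0, 0], 0], [[0, 0, 0], [0, 0, 0], 0], [[0, 0, 0], [0, 0, 0], 0], [[0, 0, 0], [0, 0, 0], 0]]'

```text
t: 2.1
eef_pos: [481.1, 185.3, 194.5]
eef_rot: [-179.7, -0.3, 177.1]
ft_force: [-1.4, 0.6, 0.5]
grip_width: 0.996
```

Run:
```python
from h import *
import pickle
w=snap('wrist','w1.png'); pickle.dump(w,open('w1.pkl','wb'))
s=readout.state(); print(s['eef_pos'].round(1),s['eef_rot'].round(2),s['ft_force'].round(1)); print(w['fx'],w['cx'],w['cy'],np.array(w['world_from_camera']).round(3).tolist())
```

```text
[481.1 185.3 194.5] [-179.7    -0.28  177.13] [ 0.   0.5 -0.2]
371.64829954431775 320.3419330678553 237.897369255461 [[0.05, 0.95, 0.307, 401.868], [0.999, -0.046, -0.02, 190.165], [-0.005, 0.308, -0.951, 322.845], [0.0, 0.0, 0.0, 1.0]]
```

View pics/w1.png

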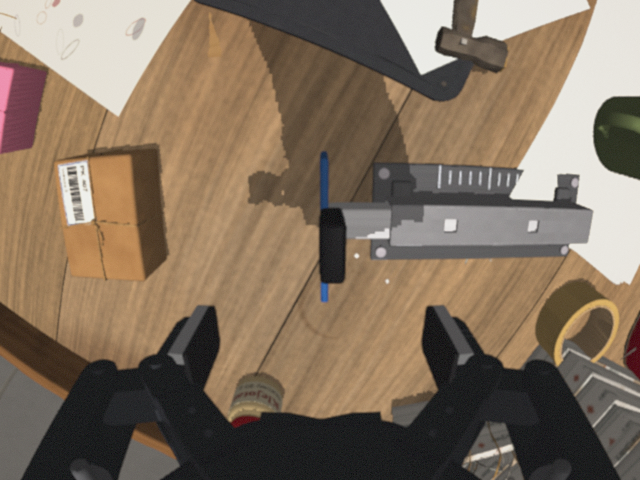

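The wrist view shows the black grip at (333,245), the holes at (450,225) and (533,226), and the parcel top at corners (57,160), (133,153), (145,278) and (67,278). I refine all of these.

```bash
cat >> h.py <<'E'
def wz(c,u,v,z):
    x,y=(u-c['cx'])/c['fx'],(v-c['cy'])/c['fy']; r=np.hypot(x,y); T=np.array(c['world_from_camera'])
    d=T[:3,:3]@np.array([x/r*np.sin(r),y/r*np.sin(r),np.cos(r)]); o=T[:3,3]
    return (o+d*(z-o[2])/d[2]).round(1)
E
python3 - <<'E'
from h import *
import pickle
w=pickle.load(open('w1.pkl','rb'))
for n,z,P in [('grip',112,[(320,210),(344,210),(345,281),(321,282)]),('holes',46,[(450,225),(533,226)]),('plate',70,[(321,153),(321,300)]),('parcel',55,[(57,160),(133,153),(145,278),(67,278)])]:
    Q=np.array([wz(w,*p,z) for p in P]); print(n,Q.tolist(),Q.mean(0).round(1))
E
```

```text
grip [[452.8, 186.3, 112.0], [453.5, 200.3, 112.0], [498.9, 199.6, 112.0], [498.8, 184.6, 112.0]] [476.  192.7 112. ]
holes [[485.4, 289.1, 46.0], [489.3, 369.3, 46.0]] [487.4 329.2  46. ]
plate [[423.2, 188.2, 70.0], [533.3, 182.8, 70.0]] [478.2 185.5  70. ]
parcel [[406.5, -39.7, 55.0], [411.4, 41.3, 55.0], [517.2, 32.4, 55.0], [516.7, -57.9, 55.0]] [463.  -6.  55.]
```

drive_tool --plan '[[[1, 3, 20], [0, 0, 0], 0], [[1, 4, 20], [0, 0, 0], 0], [[0, 0, 20], [0, 0, 0], 0], [[0, 0, 20], [0, 0, 0], 0], [[0, 0, 15], [0, 0, 0], 0], [[0, 0, 5], [0, 0, 0], 0], [[0, 0, 0], [0, 0, 0], 0], [[0, 0, 0], [0, 0, 0], 0]]' --force 25

```text
t: 3.15
eef_pos: [480.4, 194.3, 94.3]
eef_rot: [-179.8, 0.0, 177.3]
ft_force: [0.2, 0.7, 0.3]
grip_width: 1.002
```

drive_tool --plan '[[[1, -2, 4], [0, 0, 0], 0], [[0, 0, 0], [0, 0, 0], 0.5], [[0, 0, 0], [0, 0, 0], 1], [[0, 0, 0], [0, 0, 0], 1], [[0, 0, 0], [0, 0, 0], 1], [[0, 0, 0], [0, 0, 0], 1], [[0, 0, 0], [0, 0, 0], 1], [[0, 0, 0], [0, 0, 0], 1]]' --force 25

```text
t: 4.15
eef_pos: [480.3, 192.3, 91.5]
eef_rot: [-179.8, 0.2, 177.3]
ft_force: [-0.4, -0.1, 0.4]
grip_width: 0.181
```

The pads hold the grip at 15.4 mm. I draw it out slowly, watching the force.

drive_tool --plan '[[[0, -1, 0], [0, 0, 0], 1], [[0, -1, 0], [0, 0, 0], 1], [[0, -1, 0], [0, 0, 0], 1], [[0, -1, 0], [0, 0, 0], 1], [[0, -1, 0], [0, 0, 0], 1], [[0, -1, 0], [0, 0, 0], 1], [[0, -1, 0], [0, 0, 0], 1], [[0, -1, 0], [0, 0, 0], 1]]'

```text
t: 5.15
eef_pos: [480.1, 188.7, 91.5]
eef_rot: [179.7, 0.2, 177.5]
ft_force: [0.2, 6.0, -1.2]
grip_width: 0.185
```

drive_tool --plan '[[[0, -2, 0], [0, 0, 0], 1], [[0, -2, 0], [0, 0, 0], 1], [[0, -2, 0], [0, 0, 0], 1], [[0, -2, 0], [0, 0, 0], 1], [[0, -2, 0], [0, 0, 0], 1], [[0, -2, 0], [0, 0, 0], 1], [[0, -2, 0], [0, 0, 0], 1], [[0, -2, 0], [0, 0, 0], 1]]'

```text
t: 6.15
eef_pos: [479.5, 175.0, 91.5]
eef_rot: [179.6, 0.3, 177.5]
ft_force: [0.7, 4.7, -0.3]
grip_width: 0.187
```

drive_tool --plan '[[[0, -2, 0], [0, 0, 0], 1], [[0, -2, 0], [0, 0, 0], 1], [[0, -2, 0], [0, 0, 0], 1], [[0, -2, 0], [0, 0, 0], 1], [[0, -2, 0], [0, 0, 0], 1], [[0, -2, 0], [0, 0, 0], 1], [[0, -2, 0], [0, 0, 0], 1], [[0, -2, 0], [0, 0, 0], 1]]'

```text
t: 7.15
eef_pos: [478.9, 160.8, 91.5]
eef_rot: [179.6, 0.3, 177.5]
ft_force: [0.2, 5.0, 0.1]
grip_width: 0.181
```

drive_tool --plan '[[[0, -2, 0], [0, 0, 0], 1], [[0, -2, 0], [0, 0, 0], 1], [[0, -2, 0], [0, 0, 0], 1], [[0, -2, 0], [0, 0, 0], 1], [[0, -2, 0], [0, 0, 0], 1], [[0, -2, 0], [0, 0, 0], 1], [[0, -2, 0], [0, 0, 0], 1], [[0, -2, 0], [0, 0, 0], 1]]'

```text
t: 8.15
eef_pos: [478.2, 146.5, 91.5]
eef_rot: [179.5, 0.4, 177.5]
ft_force: [0.8, 4.5, 0.6]
grip_width: 0.184
```

drive_tool --plan '[[[0, -2, 0], [0, 0, 0], 1], [[0, -2, 0], [0, 0, 0], 1], [[0, -2, 0], [0, 0, 0], 1], [[0, -2, 0], [0, 0, 0], 1], [[0, -2, 0], [0, 0, 0], 1], [[0, -2, 0], [0, 0, 0], 1], [[0, -2, 0], [0, 0, 0], 1], [[0, -2, 0], [0, 0, 0], 1]]'

```text
t: 9.15
eef_pos: [478.0, 139.6, 91.5]
eef_rot: [178.4, 0.4, 177.9]
ft_force: [1.6, 14.2, -1.2]
grip_width: 0.184
```

It advanced only 7 of 14 mm and the force rose to 14 N, so it has caught. I ease off and check for the button.

drive_tool --plan '[[[0, 1, 0], [0, 0, 0], 1], [[0, 0.5, 0], [0, 0, 0], 1], [[0, 0, 0], [0, 0, 0], 1], [[0, 0, 0], [0, 0, 0], 1], [[0, 0, 0], [0, 0, 0], 0.8], [[0, 0, 0], [0, 0, 0], 0.5], [[0, 0, 0], [0, 0, 0], 0.2], [[0, 0, 0], [0, 0, 0], 0]]'

```text
t: 10.15
eef_pos: [477.9, 139.9, 91.5]
eef_rot: [178.5, 0.4, 177.9]
ft_force: [-0.6, 1.1, 0.5]
grip_width: 0.83
```

Run:
```python
from h import *
import pickle
a=snap('wrist','w2.png');c=camera('side');pickle.dump((a,c),open('c2.pkl','wb'))
s=readout.state(); print(s['eef_pos'].round(1),s['ft_force'].round(1),s['grip_width'])
f=a['frame'][100:400,120:640]; g=c['frame'][270:390,240:360]
im=np.zeros((600,800,3),np.uint8); im[:300,:520]=f; g=cv2.resize(g,(290,290),interpolation=cv2.INTER_CUBIC); im[305:595,:290]=g
u=cv2.resize(c['frame'][230:330,300:400],(290,290)); im[305:595,300:590]=u
cv2.imwrite('pics/m2.png',im)
```

```text
[477.9 139.9  91.5] [-0.5  0.2 -0.4] 0.9854582993913787
```

View pics/m2.png

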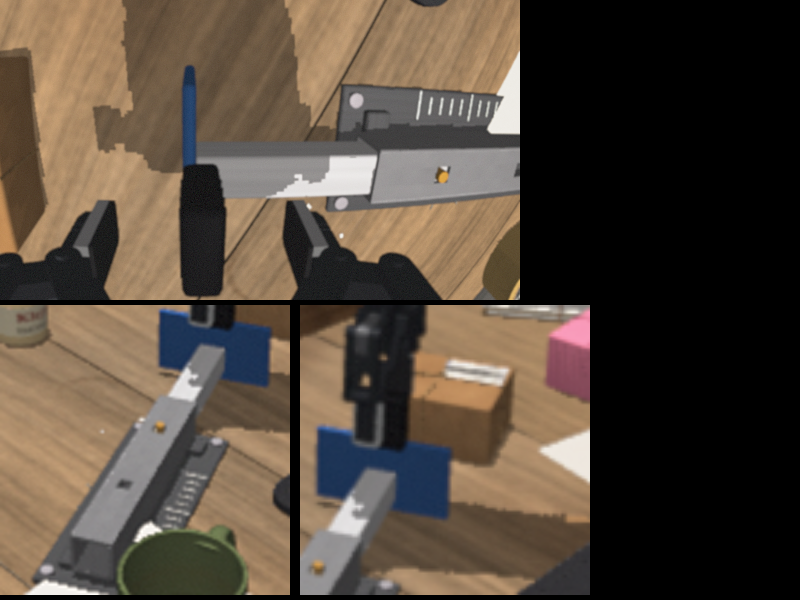

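The bright button stands in the second hole, at (442,175) in the upper wrist view and (160,427) lower left. The force is back near 0. The parcel lies about 8 mm off the gauge line towards the robot. I'll first nudge it by its short end along +x, then push it from its far long side with both fingers.

drive_tool --plan '[[[0, 0, -40], [0, 0, 0], 0], [[0, 0, -50], [0.026, 0, 0.012], 0], [[22, -37, 0], [0, 0, 0], 0], [[22, -37, 0], [0, 0, 0], 0.5], [[22, -37, 0], [0, 0, 0], 0.5], [[22, -37, 0], [0, 0, 0], 0.5], [[0, 0, 0], [0, 0, 0], 0.5], [[0, 0, 0], [0, 0, 0], 0.5]]'

```text
t: 11.25
eef_pos: [381.2, -9.5, 184.7]
eef_rot: [-179.9, 0.7, 177.2]
ft_force: [0.0, -0.6, 0.4]
grip_width: 0.5
```

Run:
```python
from h import *
import pickle
s=readout.state(); print(s['eef_pos'].round(1),s['eef_rot'].round(2),s['grip_width'])
a,b=pickle.load(open('c1.pkl','rb'))
for u,v in [(415,279),(456,290),(444,324),(406,311)]: print('pink',onz(a,u,v,50))
w=snap('wrist','w3.png');pickle.dump(w,open('w3.pkl','wb'))
```

```text
[381.2  -9.5 184.7] [-179.89    0.66  177.24] 0.5000349395558565
pink [ 386.3 -124.6   50. ]
pink [ 348.4 -222.8   50. ]
pink [ 268.8 -179.7   50. ]
pink [309.8 -90.9  50. ]
```

View pics/w3.png

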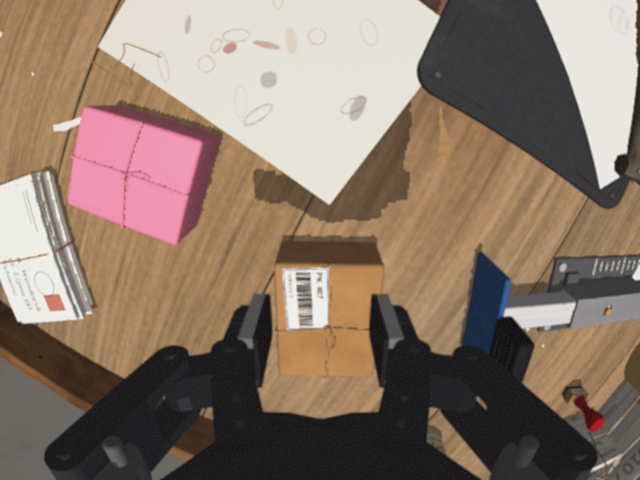

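The wrist view shows the parcel at (330,320), with clear space at its robot-side end (330,250). The pink one is well away. I lower and nudge.

drive_tool --plan '[[[0, 2, 40], [0, 0, 0], 0.5], [[0, 0, 40], [0, -0.01, 0], 0.5], [[0, 0, 40], [0, 0, 0], 0.5], [[0, 0, 25], [0, 0, 0], 0.5], [[0, 0, 5], [0, 0, 0], 0.5], [[0, 0, 0], [0, 0, 0], 0.5], [[-6, 0, 0], [0, 0, 0], 0.5], [[0, 0, 0], [0, 0, 0], 0.5]]'

```text
t: 12.3
eef_pos: [397.7, -3.6, 33.7]
eef_rot: [-179.9, 1.7, 178.0]
ft_force: [0.5, -0.2, 0.5]
grip_width: 0.498
```

drive_tool --plan '[[[0, 0, 0], [0, 0.025, 0.013], 0.5], [[-1.5, 0, 0], [0, 0, 0], 0.5], [[-1.5, 0, 0], [0, 0, 0], 0.5], [[-1.5, 0, 0], [0, 0, 0], 0.5], [[-1.5, 0, 0], [0, 0, 0], 0.5], [[-1.5, 0, 0], [0, 0, 0], 0.5], [[0, 0, 0], [0, 0, 0], 0.5], [[0, 0, 0], [0, 0, 0], 0.5]]'

```text
t: 13.3
eef_pos: [403.6, -4.0, 34.2]
eef_rot: [-179.9, -0.0, 177.1]
ft_force: [-2.9, 0.1, 2.2]
grip_width: 0.497
```

drive_tool --plan '[[[-1.5, 0, 0], [0, 0, 0], 0.5], [[-1, 0, 0], [0, 0, 0], 0.5], [[0, 0, 0], [0, 0, 0], 0.5], [[12, 0, 0], [0, 0, 0], 0.5], [[12, 0, 0], [0, 0, 0], 0.5], [[0, 0, -50], [0, 0, 0], 0.3], [[0, 0, -50], [0, 0, 0], 0.3], [[0, 0, -20], [0, 0, 0], 0.3]]'

```text
t: 14.3
eef_pos: [378.6, -2.2, 156.0]
eef_rot: [-179.9, -0.0, 177.1]
ft_force: [0.4, -0.1, -0.6]
grip_width: 0.701
```

Run:
```python
from h import *
import pickle
s=readout.state(); print(s['eef_pos'].round(1),s['eef_rot'].round(2),s['grip_width'])
w=snap('wrist','w4.png');a=camera('top');pickle.dump((w,a),open('w4.pkl','wb'))
im=np.zeros((600,800,3),np.uint8)
im[:300,:500]=w['frame'][150:450,140:640]; im[305:595,:725]=cv2.resize(a['frame'][215:295,270:470],(725,290),interpolation=cv2.INTER_CUBIC)
cv2.imwrite('pics/m4.png',im)
```

```text
[378.6  -2.2 156. ] [-1.7991e+02 -3.0000e-02  1.7711e+02] 0.7013930014816274
```

View pics/m4.png

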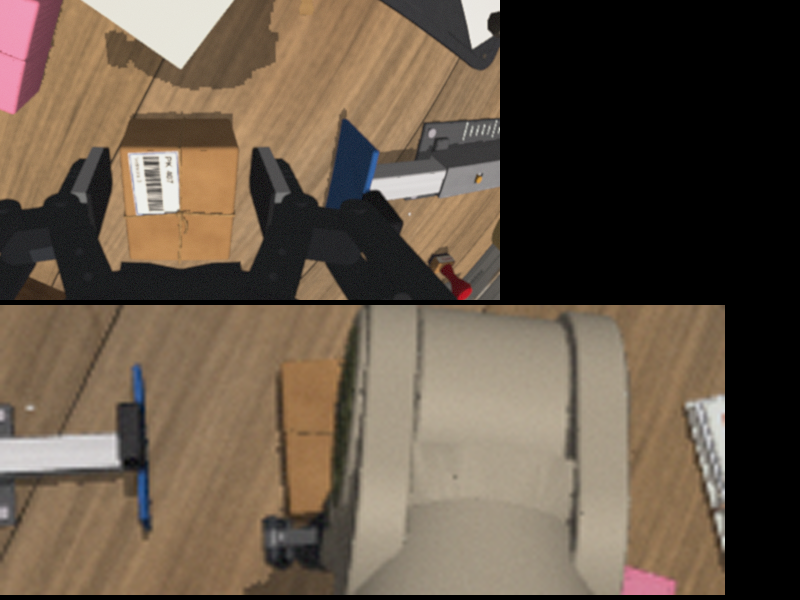

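Run:
```python
from h import *
import pickle
w,a=pickle.load(open('w4.pkl','rb'))
k=lambda u,v,z: onz(a,u/3.625+270,(v-305)/3.625+215,z)
print('plate',k(133,368,70),k(145,528,70)); print('near edge',k(281,362,55),k(289,512,55))
print('wrist parcel',[wz(w,u+140,v+150,55).tolist() for u,v in [(121,150),(238,148),(231,262),(128,262)]])
```

```text
plate [529.8 135.3  70. ] [417.3 137.6  70. ]
near edge [526.7  30.9  55. ] [420.   37.4  55. ]
wrist parcel [[417.5, -45.7, 55.0], [419.9, 36.0, 55.0], [531.0, 33.1, 55.0], [526.8, -54.0, 55.0]]
```

drive_tool --plan '[[[-45, -42, -5], [0, 0, 0], 0.3], [[-45, -42, 0], [0, 0, 0], 0.3], [[0, 0, 0], [0, 0, -0.18], 0.3], [[0, 0, 0], [0, 0, -0.18], 0.3], [[0, 0, 0], [0, 0, -0.18], 0.3], [[0, 0, 0], [0, 0, -0.18], 0.3], [[0, 0, 0], [0, 0, -0.18], 0.3], [[0, 0, 0], [0, 0, -0.18], 0.3]]'

```text
t: 15.4
eef_pos: [459.9, -91.3, 149.6]
eef_rot: [179.4, -0.1, -119.0]
ft_force: [0.6, 0.4, 0.1]
grip_width: 0.7
```

drive_tool --plan '[[[0, 0, 0], [0, 0, -0.16], 0.3], [[0, 0, 0], [0, 0, -0.16], 0.3], [[0, 0, 0], [0, 0, -0.15], 0.3], [[0, 0, 0], [0, 0, 0], 0.3], [[0, 0, 0], [0, 0, 0], 0.3], [[0, 0, 0], [0, 0, 0], 0.3], [[0, 0, 0], [0, 0, 0], 0.3], [[0, 0, 0], [0, 0, 0], 0.3]]'

```text
t: 16.4
eef_pos: [455.0, -89.8, 142.5]
eef_rot: [179.0, 0.4, -91.6]
ft_force: [-0.5, -0.2, 0.4]
grip_width: 0.7
```

drive_tool --plan '[[[0, -9, 30], [0.015, 0, 0.02], 0.3], [[0, -9, 30], [0, 0, 0], 0.3], [[0, 0, 25], [0, 0, 0], 0.3], [[0, 0, 15], [0, 0, 0], 0.3], [[0, 0, 4], [0, 0, 0], 0.3], [[0, 0, 0], [0, 0, 0], 0.3], [[0, 0, 0], [0, 0, 0], 0.3], [[0, 0, 0], [0, 0, 0], 0.3]]'

```text
t: 17.4
eef_pos: [476.2, -91.0, 38.4]
eef_rot: [-179.7, 0.2, -92.8]
ft_force: [-0.7, 0.1, -0.4]
grip_width: 0.699
```

drive_tool --plan '[[[0, 2, 5], [0, 0, 0], 0.3], [[0, 0, 4], [0, 0, 0], 0.3], [[-8, 0, 0], [0, 0, 0], 0.3], [[-6, 0, 0], [0, 0, 0], 0.3], [[-5, 0, 0], [0, 0, 0], 0.3], [[-4, 0, 0], [0, 0, 0], 0.3], [[-4, 0, 0], [0, 0, 0], 0.3], [[-4, 0, 0], [0, 0, 0], 0.3]]'

```text
t: 18.4
eef_pos: [476.2, -58.1, 29.7]
eef_rot: [-179.7, 0.1, -92.8]
ft_force: [0.3, -1.7, -1.6]
grip_width: 0.699
```

drive_tool --plan '[[[-5, 0, 0], [0, 0, 0], 0.3], [[-5, 0, 0], [0, 0, 0], 0.3], [[-5, 0, 0], [0, 0, 0], 0.3], [[-5, 0, 0], [0, 0, 0], 0.3], [[-5, 0, 0], [0, 0, 0], 0.3], [[-5, 0, 0], [0, 0, 0], 0.3], [[-5, 0, 0], [0, 0, 0], 0.3], [[-5, 0, 0], [0, 0, 0], 0.3]]'

```text
t: 19.4
eef_pos: [478.3, -16.0, 29.7]
eef_rot: [-179.7, 0.1, -92.9]
ft_force: [-0.3, -2.0, -1.1]
grip_width: 0.703
```

drive_tool --plan '[[[-5, 0, 0], [0, 0, 0], 0.3], [[-5, 0, 0], [0, 0, 0], 0.3], [[-5, 0, 0], [0, 0, 0], 0.3], [[-5, 0, 0], [0, 0, 0], 0.3], [[-5, 0, 0], [0, 0, 0], 0.3], [[-5, 0, 0], [0, 0, 0], 0.3], [[-4, 0, 0], [0, 0, 0], 0.3], [[-3, 0, 0], [0, 0, 0], 0.3]]'

```text
t: 20.4
eef_pos: [480.1, 23.8, 29.7]
eef_rot: [-179.7, 0.1, -92.9]
ft_force: [-0.4, -1.0, -0.6]
grip_width: 0.697
```

Run:
```python
from h import *
import pickle
s=readout.state(); print(s['eef_pos'].round(1),s['eef_rot'].round(2),s['ft_force'].round(1))
w=camera('side');a=camera('top');pickle.dump((w,a),open('w5.pkl','wb'))
im=np.zeros((600,800,3),np.uint8)
im[:300,:480]=cv2.resize(w['frame'][210:360,240:480],(480,300)); im[305:595,:725]=cv2.resize(a['frame'][215:295,270:470],(725,290),interpolation=cv2.INTER_CUBIC)
cv2.imwrite('pics/m5.png',im)
```

```text
[480.1  23.8  29.7] [-1.7968e+02  8.0000e-02 -9.2850e+01] [-0.4 -1.  -0.6]
```

View pics/m5.png

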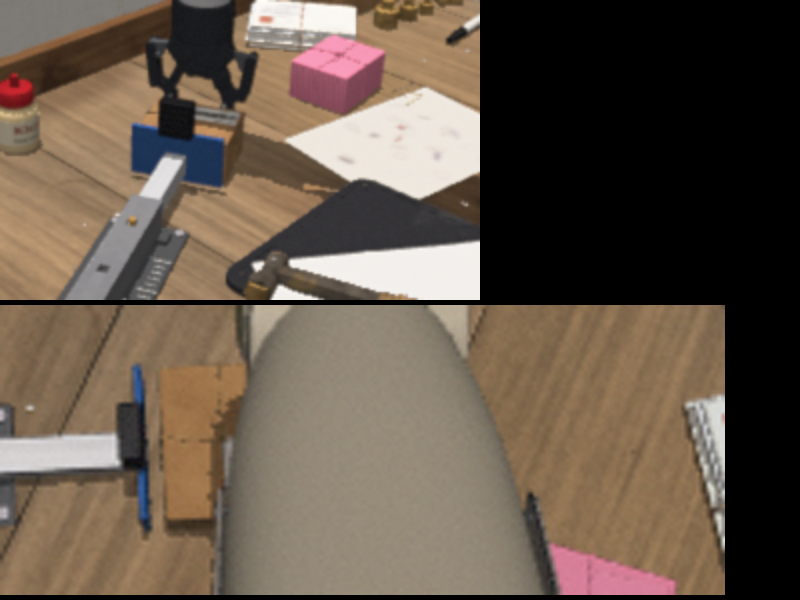

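The parcel edge runs (160,368) to (167,520) and the plate (133,368) to (145,528). They are parallel, centred and about 12 mm apart, and the button is still up. I press slowly.

drive_tool --plan '[[[-2, 0, 0], [0, 0, 0], 0.3], [[-2, 0, 0], [0, 0, 0], 0.3], [[-2, 0, 0], [0, 0, 0], 0.3], [[-2, 0, 0], [0, 0, 0], 0.3], [[-1.5, 0, 0], [0, 0, 0], 0.3], [[-1.5, 0, 0], [0, 0, 0], 0.3], [[-1.5, 0, 0], [0, 0, 0], 0.3], [[-1.5, 0, 0], [0, 0, 0], 0.3]]'

```text
t: 21.5
eef_pos: [481.0, 37.5, 29.8]
eef_rot: [-179.7, -0.0, -92.9]
ft_force: [-0.6, -4.4, -2.2]
grip_width: 0.701
```

drive_tool --plan '[[[-1.5, 0, 0], [0, 0, 0], 0.3], [[-1.5, 0, 0], [0, 0, 0], 0.3], [[-1.5, 0, 0], [0, 0, 0], 0.3], [[-1.5, 0, 0], [0, 0, 0], 0.3], [[-1.5, 0, 0], [0, 0, 0], 0.3], [[-1.5, 0, 0], [0, 0, 0], 0.3], [[-1.5, 0, 0], [0, 0, 0], 0.3], [[-1.5, 0, 0], [0, 0, 0], 0.3]]'

```text
t: 22.5
eef_pos: [481.1, 39.3, 30.0]
eef_rot: [-179.7, -1.5, -93.1]
ft_force: [-1.2, -11.0, -0.5]
grip_width: 0.701
```

The advance has stopped and the force is 11 N. I add a little more press, then release.

drive_tool --plan '[[[-2, 0, 0], [0, 0, 0], 0.3], [[-2, 0, 0], [0, 0, 0], 0.3], [[-2, 0, 0], [0, 0, 0], 0.3], [[-2, 0, 0], [0, 0, 0], 0.3], [[-2, 0, 0], [0, 0, 0], 0.3], [[-2, 0, 0], [0, 0, 0], 0.3], [[-2, 0, 0], [0, 0, 0], 0.3], [[-2, 0, 0], [0, 0, 0], 0.3]]'

```text
t: 23.5
eef_pos: [481.0, 38.4, 30.4]
eef_rot: [-179.8, -3.8, -93.6]
ft_force: [-1.6, -13.0, 0.5]
grip_width: 0.696
```

drive_tool --plan '[[[1, 0, 0], [0, 0, 0], 0.3], [[3, 0, 0], [0, 0, 0], 0.3], [[8, 0, 0], [0, 0, 0], 0.3], [[12, 0, 0], [0, 0, 0], 0.3], [[15, 0, 0], [0, 0, 0], 0.3], [[15, 0, -20], [0, 0, 0], 0.3], [[15, 0, -40], [0, 0, 0], 0.3], [[0, 0, -50], [0, 0, 0], 0.3]]'

```text
t: 24.5
eef_pos: [472.9, -26.9, 143.6]
eef_rot: [179.6, -3.5, -93.6]
ft_force: [1.4, 0.4, 0.3]
grip_width: 0.698
```

drive_tool --plan '[[[40, 0, -30], [0, 0, 0], 0.3], [[50, 0, 0], [0, 0, 0], 0.3], [[50, 0, 0], [0, 0, 0], 0.3], [[50, 0, 0], [0, 0, 0], 0.3], [[0, 0, 0], [0, 0, 0], 0.3], [[0, 0, 0], [0, 0, 0], 0.3], [[0, 0, 0], [0, 0, 0], 0.3], [[0, 0, 0], [0, 0, 0], 0.3]]'

```text
t: 25.5
eef_pos: [461.5, -223.9, 192.2]
eef_rot: [-179.8, -3.6, -93.7]
ft_force: [-1.1, 0.3, 0.6]
grip_width: 0.7
```

Run:
```python
from h import *
import pickle
s=readout.state(); print(s['eef_pos'].round(1),s['eef_rot'].round(2),s['ft_force'].round(1))
w=camera('side');a=camera('top');pickle.dump((w,a),open('w6.pkl','wb'))
im=np.zeros((600,800,3),np.uint8)
im[:300,:480]=cv2.resize(w['frame'][210:360,240:480],(480,300)); im[305:595,:725]=cv2.resize(a['frame'][215:295,230:430],(725,290),interpolation=cv2.INTER_CUBIC)
cv2.imwrite('pics/m6.png',im)
```

```text
[ 461.5 -223.9  192.2] [-179.75   -3.62  -93.69] [-1.1  0.3  0.6]
```

View pics/m6.png

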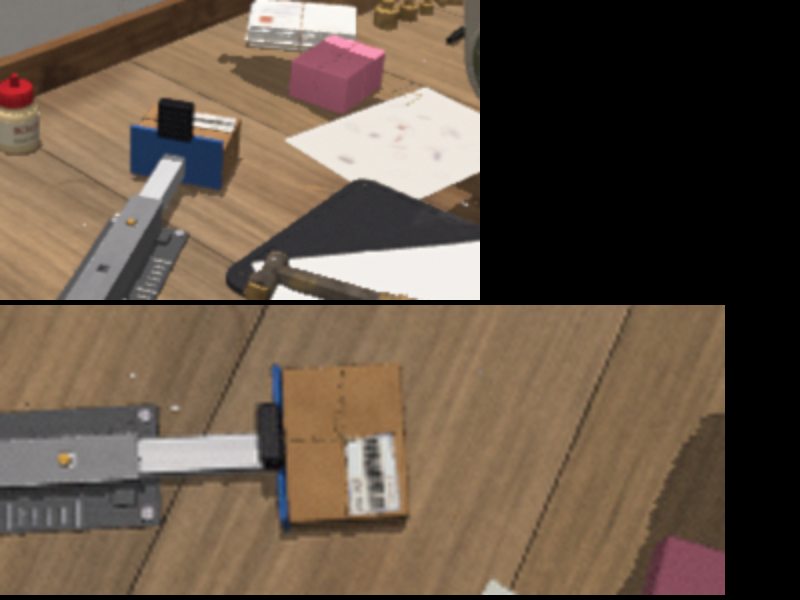

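The parcel (345,445) lies flush and centred against the blue plate. The button is up in the second hole at (66,461), the robot is clear and nothing else was disturbed. I hand the job in.

```bash
python3 -c "
from bench import job
print(job.close_job())"
```

```text
the job is handed in; nothing more can be done
None
```

I did both parts of the job in the order asked and handed it in at about 25.6 s of the 64 s.

- **Stop:** I pinched the grip and drew the tube out about 52 mm. It caught at about 14 N as read at the end of that move, and I eased off to about 0 N. The camera showed the brass button standing in the second hole.
- **Parcel:** I first nudged the brown parcel about 11 mm sideways onto the gauge line, using its short end. Then I pushed it by its far long side with both fingers up to the plate. Under a press of 11 to 13 N the stop held, and I backed away.
- **Last checks:** In the last pictures the parcel lies flush and about centred on the plate, judged by eye. The button is still up, the tool is clear, and the nearby objects in those pictures look untouched.
- **What differed:** The tool tilted about 4° during the final press. Forces were read only at the end of each move, so a short peak in between could have been missed. No check failed.

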